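# Hold the silicon brick in the wire saw's sprung jaw for locking

## Robot

A 6-joint arm with a two-finger parallel gripper is mounted at the origin on the work surface. World frame = base frame: x ahead of the robot, y to its left, z up, the work surface at z = 0. Lengths are in mm, angles in rad, forces in N, time in s.
With the tool pointing down it reaches from about 350 to 875 mm from the base axis. Payload 4.2 kg.
Tool frame: the origin (TCP) lies at the very end of the fingers, on their centre line; the grasp point (between the pads) lies 19 mm behind it; z points along the fingers, y is the line along which they close (so a half turn about z gives the same grasp; the last joint's range is limited). The gripper opens to 85 mm and grips with 20 to 120 N. Pads are 22 mm wide; open, the fingers measure 114 mm over their backs; the gripper's body (76 mm by 85 mm) begins 54 mm behind the grasp point. The pads swing forward as they close: fully open they stand 13 mm farther back than shut.
Start: joints at [1.478, 0.385, 0.008, 0, -1.194, -0.259], TCP at [215.335, 586.711, 231.312] pointing down, gripper open.
Joint ranges: [-3.14, 3.14], [-1.21, 2.06], [-1.07, 1.41], [-3.16, 2.05], [-2.99, -0.16], [-3.1, 3.1]. Speed limits (rad/s): [2.79, 2.79, 3.14, 3.14, 3.14, 3.14].

## Interface

Orientations are given as a unit quaternion [x, y, z, w].
In Python, from bench import arm gives the robot as it stands. The module is installed in compiled form; this text tells all that it offers.
- The arm moves only by the tool drive_tool, never from a script. Its argument "targets" is a list of rows, each a list of 5 numbers: the closure, from -1 (fully open) to 1 (shut), then the shift along the tool's x, y, z in mm, then the turn about the tool's z in degrees. In form: [[grip, tx, ty, tz, roll], ...]. A call has 1 to 12 rows; each row is the pose to reach, as a shift and turn from the pose commanded when the call began, along the tool's axes at that moment; what a row does not reach only later rows make up. A row lasts 1/10 s, in which the tool goes at most 50 mm and 8.59 degrees, less where a joint would pass 70% of its speed; a pose out of reach is approached as far as the arm can. A call with a gripper value outside its range is refused whole. The fingers move at their own pace and stop on an object; the grip force is fixed at half the most. Time passes only in rows, so rows that repeat a pose let the fingers close. It gives the time, the measured TCP pose, the force, the opening and the grip force at its end, in the units of the state.
- arm.read_state(): the state, without advancing time (a new reading comes with each control period).
- arm.get_image(name): name is "scene" or "top" or "wrist"; returns the picture (480x640x3 uint8, blue, green, red); there is no depth.
- arm.camera_params(name): a dict with "fov_y" (degrees; the focal length in pixels is half the picture's height over the tangent of half this angle, whatever the lens; pixels are square), "cx", "cy" (the principal point, pixels), "rvec" (rotation vector, rad) and "tvec" (3), from world to camera coordinates, as OpenCV has them; the wrist camera has in their place "tool_from_camera" (4x4, takes a point from camera to tool coordinates, whose origin is the TCP and whose axes are the flange's). Camera axes: x right, y down, z forward; pixel columns grow to the right and rows downward; lengths in mm; the calibration is good to about 2 mm. The wrist camera is an equidistant fisheye: a pixel r from the principal point sees the ray r / f radians off the axis. A picture is of the moment at which its call begins: read the wrist's pose just before it. camera_params takes no time and is no camera call.
- arm.job_done(): hands the job in; it is judged then, once.
The state is a dict: "clock": time; "joints": joint angles; "joint_vel": joint speeds; "joint_efforts": joint torques, N m; "position": TCP position; "ee_rot": TCP orientation; "contact_force": force on the tool from outside, world axes, zero at the start; "wrist_torque": the same for the moment, N m; "gripper_width": finger opening in mm; "grasp_force": force on a finger pad.
Only numpy, scipy, OpenCV 4.12 (cv2) and the standard library are available. Lean on these libraries where they do the work, as an engineer would, in place of code of your own. Each camera call takes 0.05 s, during which the arm holds its last target. There are 200 camera calls.

## Task

Get the saw's work table ready for me to lock: take the red-handled T-key out of its stand, plug its square end fully home in the socket of the black lock knob on the sliding jaw and leave it standing there. Then push the jaw forward (the orange tab on it is there to hold) until the brass pressure bar squares the dark silicon brick flush against the steel fence with its springs about half compressed, and keep holding that steady push: finish while holding, because I will turn the key then. Silicon chips easily, so never drive the springs solid, and leave the pillow block, the guide roller and the jar where they are.

Things in the scene. Friction and masses are not known exactly. Their poses are not given: they have to be found in the camera images.
- key_bar (a point): Centre of the crossbar of the loose T-handle key: a red round rod 14 mm thick and 80 mm long along this point's y axis, z up. The steel stem (14 mm thick) runs down from its middle to a 22 mm wide flange, whose underside is 30 mm below this point.
- t_key: The same key, about 150 g; origin at the tip of its square end, 46 mm below the bar's centre, z up along the stem. The square end below the flange is 10 mm wide and 16 mm long with a tapered foot, its sides parallel to the key's x and y axes.
- key_stand: Fixed grey block 75 x 75 x 35 mm in which the key stands upright at the start, its flange on the top face. Origin: centre of the underside. Its square hole is 12.5 mm wide and 22 mm deep.
- lock_recess (a point): Centre of the mouth of the square socket in the top of the lock knob, 84.5 mm above the deck. The socket is 11.5 mm wide, 18 mm deep, flared by 2.5 mm at the mouth; its sides are parallel to this point's x and y axes, z up. With the key fully home its flange rests on the knob, so key_bar is 30 mm above this point.
- lock_knob: The round black lock knob, 40 mm wide and 22 mm high, z up. It turns stiffly on top of the sliding jaw and travels with it, 100 mm to the left of the orange tab (seen looking towards the fence). Origin: centre of its underside.
- push_tab (a point): Grasp point of the upright orange tab on the sliding jaw: middle of its width, 24 mm above the jaw's top face, 16 mm below the tab's upper edge. The tab is 12 mm thick along this point's x and 50 mm wide along its y. Its x axis is the jaw's sliding direction towards the fence.
- carriage: The sliding jaw, an aluminium block 56 mm (x) by 200 mm (y from -75 to 125 mm) by 22 mm high that carries tab, lock knob and pressure bar. Origin: underside, 12 mm in front of the tab's middle; x towards the fence; front face at x = 28 mm. It slides with about 2.5 N friction, 100 mm from its rearmost position.
- pressure_bar (a joint): Compression of the pressure bar's springs in m: 0 free, 0.012 solid, 1.5 N per mm (9 N at half). The brass bar (14 mm by 120 mm by 24 mm high) stands on two pins before the jaw; its front face is 58 mm ahead of the carriage origin when free and moves back towards the jaw as the springs give.
- brick: Loose dark grey silicon brick, 50 mm (x) by 90 mm (y) by 25 mm high, about 0.26 kg, lying on the work table between pressure bar and fence. Origin: centre of its underside.
- fence: Fixed steel fence bar on the work table, 20 mm (x) by 160 mm (y) by 28 mm high. Origin: centre of its underside; the face for the brick is at x = -10 mm, and the fence's x axis is the clamping direction.
- work_table: Fixed aluminium work table of the saw, 310 by 270 mm, its top 40 mm above the orange deck. Origin: on the deck below its middle; x is the clamping direction.
- pillow_block: Loose grey cast pillow block bearing, 34 by 115 mm, 73 mm high; leave it alone. Origin: centre of its underside.
- guide_roller: Loose steel grooved roller, 36 mm wide, 16 mm high; leave it alone. Origin: centre of its underside.
- jar: Loose white jar, 60 mm wide, 75 mm high; leave it alone. Origin: centre of its underside.

How it is judged:
By the outcome, as a careful person would: the job done as asked, in the order asked, and still so for the second after the job is handed in, while the arm keeps its last pose, push and grip.
It also fails if it takes over 59 s, if anything falls off the work surface, if the arm or the gripper's body presses on something with over 40 N, if the wrist force passes 120 N, or if a joint passes its speed limit or range.

## Working session

There is one attempt and no reset: what is moved stays moved. The work goes in short steps, Python scripts to look and compute and a tool call to move; the robot and the scene stay as the last step left them, time stands still between calls to the robot, and variables do not carry over. Pictures are saved under pics/ and viewed, at most 10 in all, crops included, and the job is handed in when it is done.

Besides the shell and the picture viewer there is one more tool, called after "Emit:" as name(argument=value, ...), one argument or row to a line, values as JSON. drive_tool: Moves the arm, as the interface text tells. Its arguments: {"type":"object","properties":{"targets":{"type":"array","items":{"type":"array","items":{"type":"number"}}}},"required":["targets"]}

```bash
mkdir -p pics; python3 - <<'E'
from bench import arm
import cv2
for n in("scene","top","wrist"):
    s=arm.read_state();im=arm.get_image(n);cv2.imwrite(f"pics/{n}0.png",im);print(n,arm.camera_params(n))
print(s)
E
```

```text
scene {'fov_y': 44.88177166166049, 'cx': 328.9391089001496, 'cy': 246.5587530467099, 'rvec': array([ 1.11509757,  2.32322084, -1.01997919]), 'tvec': array([ 347.66409523, -238.6378867 , 1449.24278641])}
top {'fov_y': 50.31566618009592, 'cx': 319.5876527160036, 'cy': 235.04137523291985, 'rvec': array([ 2.10828761, -2.15976149,  0.12602836]), 'tvec': array([  37.48011797,  595.31986066, 1065.9439104 ])}
wrist {'fov_y': 65.70646984690485, 'cx': 317.94478939700156, 'cy': 239.73691263191802, 'tool_from_camera': array([[-9.42851703e-04, -9.65144140e-01, -2.61717214e-01,
         6.68157451e+01],
       [ 9.99999533e-01, -8.54121326e-04, -4.52782866e-04,
         7.76878591e-02],
       [ 2.13462476e-04, -2.61717519e-01,  9.65144494e-01,
        -1.42905396e+02],
       [ 0.00000000e+00,  0.00000000e+00,  0.00000000e+00,
         1.00000000e+00]])}
{'clock': 0.1, 'joints': array([ 1.47761052e+00,  3.85438910e-01,  6.72645230e-03, -4.57508117e-04,
       -1.19399270e+00, -2.58609367e-01]), 'joint_vel': array([-0.00211474, -0.00146047,  0.00386985,  0.00016712,  0.00072825,
        0.00043373]), 'joint_efforts': array([-1.82055182e-04, -3.93324029e+01,  1.88927579e+01,  4.19788778e+00,
       -2.60822279e-03,  8.50025884e-06]), 'position': array([215.15543255, 586.2226987 , 230.33812732]), 'ee_rot': array([ 9.84554626e-01, -1.75074932e-01, -1.33047176e-04,  9.68719252e-04]), 'contact_force': array([ 0.67562364, -0.58830305, -0.55706146]), 'wrist_torque': array([-0.05721935, -0.03292014, -0.02614991]), 'grasp_force': 0.0, 'gripper_width': 85.34479923860282}
```

View pics/top0.png

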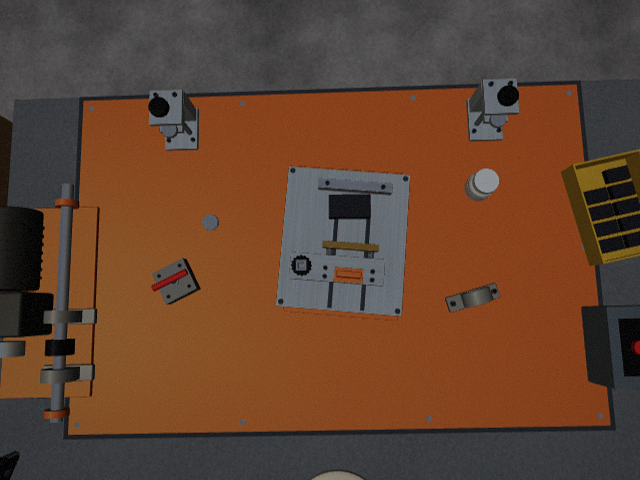

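View pics/scene0.png

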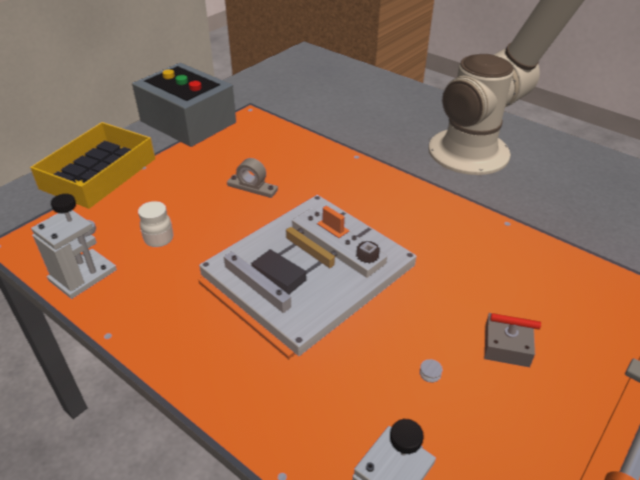

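View pics/wrist0.png

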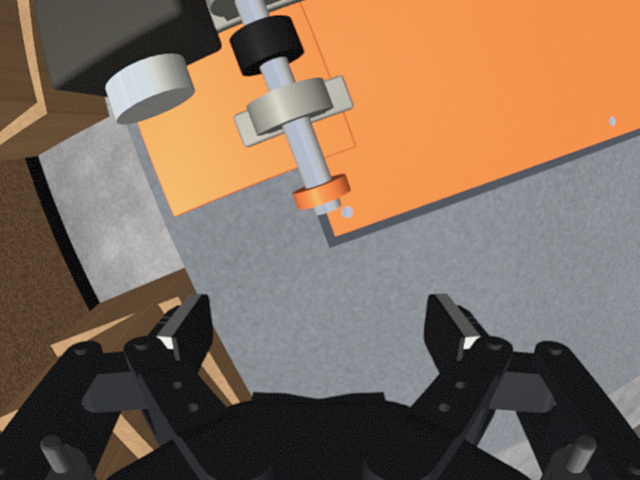

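The top view shows the key's red bar at (170,281), the knob at (301,265), the tab at (349,273), the brick at (349,206) and the fence at (355,186). In the scene view the bar is at (515,321), the knob at (368,250) and the tab at (333,217). The wrist camera sees only the deck's left edge.

```bash
cat > h.py <<'E'
import numpy as np, cv2
from bench import arm
from scipy.spatial.transform import Rotation as R
def ray(n,u,v,st=None):
    p=arm.camera_params(n);f=240/np.tan(np.radians(p['fov_y']/2))
    x,y=(u-p['cx'])/f,(v-p['cy'])/f
    if n!='wrist':
        Rm=cv2.Rodrigues(p['rvec'])[0];return -Rm.T@p['tvec'],Rm.T@(np.array([x,y,1])/np.sqrt(x*x+y*y+1))
    r=np.hypot(x,y);d=np.array([x/r*np.sin(r),y/r*np.sin(r),np.cos(r)]) if r else np.array([0,0,1.])
    T=p['tool_from_camera'];W=R.from_quat(st['ee_rot'])
    return W.apply(T[:3,3])+st['position'],W.apply(T[:3,:3]@d)
def onz(n,u,v,z,st=None):
    o,d=ray(n,u,v,st);return o+d*(z-o[2])/d[2]
def tri(*rs):
    A=sum(np.eye(3)-np.outer(d,d) for o,d in rs);b=sum((np.eye(3)-np.outer(d,d))@o for o,d in rs)
    X=np.linalg.solve(A,b);return X,[round(np.linalg.norm(np.cross(X-o,d)),1) for o,d in rs]
def blobs(im,lo,hi,mn=30):
    hsv=cv2.cvtColor(im,cv2.COLOR_BGR2HSV);m=cv2.inRange(hsv,lo,hi)
    cs=cv2.findContours(m,cv2.RETR_EXTERNAL,cv2.CHAIN_APPROX_NONE)[0]
    return [c for c in cs if cv2.contourArea(c)>mn]
E
python3 - <<'E'
from h import *
np.set_printoptions(precision=1,suppress=True)
pairs=dict(c1=((293,171),(298,340)),c2=((405,177),(207,268)),c3=((281,301),(410,258)),c4=((398,311),(318,200)),knob=((302,265),(368,246)),bar=((170,281),(515,321)),jarlid=((486,181),(152,212)),d1=((242,422),(507,223)),d2=((413,99),(107,336)),tabtop=((349,271),(334,213)))
for k,(a,b) in pairs.items(): print(k,*tri(ray('top',*a),ray('scene',*b)))
for n in('top','scene'):
    im=cv2.imread(f'pics/{n}0.png')
    for c in blobs(im,(0,200,60),(4,255,255),20)+blobs(im,(174,150,60),(180,255,255),20): print(n,'red',cv2.minAreaRect(c))
im=cv2.imread('pics/top0.png');print(cv2.cvtColor(im,cv2.COLOR_BGR2HSV)[[281,273,246,206,400],[170,349,340,349,300]])
cv2.imwrite('pics/crop_top.png',cv2.resize(im[155:325,140:420],(784,476),interpolation=cv2.INTER_CUBIC))
E
```

```text
c1 [743.1  78.9  36.8] [np.float64(0.5), np.float64(0.5)]
c2 [ 720.6 -166.6   33.7] [np.float64(2.9), np.float64(2.9)]
c3 [455.4 111.2  31.1] [np.float64(1.5), np.float64(1.5)]
c4 [ 427.9 -138.7   32.1] [np.float64(2.4), np.float64(2.4)]
knob [527.8  60.9  83.7] [np.float64(1.0), np.float64(1.0)]
bar [503.  343.   61.4] [np.float64(0.2), np.float64(0.2)]
jarlid [ 699.9 -335.7   66.8] [np.float64(0.2), np.float64(0.2)]
d1 [200.6 199.8   0.9] [np.float64(0.2), np.float64(0.2)]
d2 [ 919.6 -202.3   -2.7] [np.float64(1.1), np.float64(1.1)]
tabtop [510.5 -33.9 101.5] [np.float64(3.1), np.float64(3.1)]
top red ((636.5, 347.0), (14.0, 5.0), 90.0)
top red ((168.59999084472656, 280.20001220703125), (5.366562843322754, 37.565940856933594), 63.43495178222656)
scene red ((515.7100830078125, 320.6669616699219), (49.00358200073242, 6.211118221282959), 9.865806579589844)
scene red ((194.5, 85.0), (8.0, 11.0), 90.0)
[[  0 215 122]
 [ 11 197 137]
 [ 19 159  96]
 [116  69  26]
 [ 11 187 139]]
```

View pics/crop_top.png

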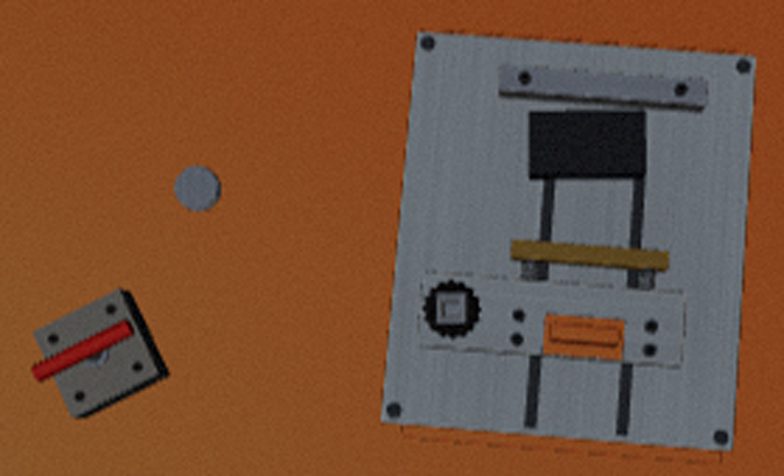

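The crop puts the bar ends at about (35,374) and (130,328). The socket in the knob is at (451,308), roughly parallel to the table, and the brick sits slightly skew to the fence.

```bash
cat >> h.py <<'E'
def rel(target,yaw=None):
    s=arm.read_state();W=R.from_quat(s['ee_rot']);x=W.apply([1,0,0]);y0=np.degrees(np.arctan2(x[1],x[0]))
    print('shift',W.inv().apply(np.array(target)-s['position']).round(1),'yaw',y0.round(2),'roll',None if yaw is None else -(yaw-y0))
def ends(n,c,z,st=None):
    p=c.reshape(-1,2).astype(float);a=np.array(cv2.minAreaRect(c)[0]);d=cv2.fitLine(c,cv2.DIST_L2,0,.01,.01).ravel();d,a=d[:2],d[2:]
    t=(p-a)@d;return onz(n,*(a+d*t.min()),z,st),onz(n,*(a+d*t.max()),z,st)
E
python3 - <<'E'
from h import *
np.set_printoptions(precision=1,suppress=True)
for n in('top','scene'):
    im=cv2.imread(f'pics/{n}0.png')
    c=max([c for c in blobs(im,(0,180,40),(6,255,255),20) if (cv2.boundingRect(c)[0]<300 if n=='top' else cv2.boundingRect(c)[0]>400)],key=cv2.contourArea)
    a,b=ends(n,c,65);d=b-a;print(n,(a+b)/2,np.linalg.norm(d),np.degrees(np.arctan2(d[1],d[0])))
rel([504,343,160],-64)
E
```

```text
top [505.3 343.9  65. ] 80.63601364086615 -64.72673437068467
scene [505.  343.9  65. ] 78.8952343032378 115.80880020716397
shift [355.  128.7  70.7] yaw -20.16 roll 43.83593586759098
```

Emit:
drive_tool(
  targets=[
    [-1,45,16,9,5],
    [-1,90,33,18,10],
    [-1,135,49,27,16],
    [-1,180,65,36,22],
    [-1,225,82,45,28],
    [-1,270,98,54,34],
    [-1,315,114,63,40],
    [-1,355,129,71,44.5],
    [-1,355,129,71,44.5],
    [-1,355,129,71,44.5],
  ],
)

```text
clock: 1.15
position: [504.6, 342.2, 159.6]
ee_rot: [0.844, -0.536, -0.0, 0.001]
contact_force: [0.6, 0.2, -0.0]
gripper_width: 85.6
grasp_force: 0.0
```

```bash
python3 - <<'E'
from h import *
np.set_printoptions(precision=1,suppress=True)
s=arm.read_state();im=arm.get_image('wrist');cv2.imwrite('pics/w1.png',im)
c=max(blobs(im,(0,180,40),(6,255,255),50),key=cv2.contourArea)
a,b=ends('wrist',c,65,s);d=b-a;print(cv2.boundingRect(c),(a+b)/2,np.linalg.norm(d),np.degrees(np.arctan2(d[1],d[0])))
rel([*((a+b)/2)[:2],46]);print(s['position'],s['contact_force'])
E
```

```text
(307, 185, 20, 118) [504.8 344.6  65. ] 81.61434054660037 115.76102622173154
shift [ -1.   -1.3 114. ] yaw -64.67 roll None
[504.6 342.2 159.6] [ 0.6  0.2 -0. ]
```

View pics/w1.png

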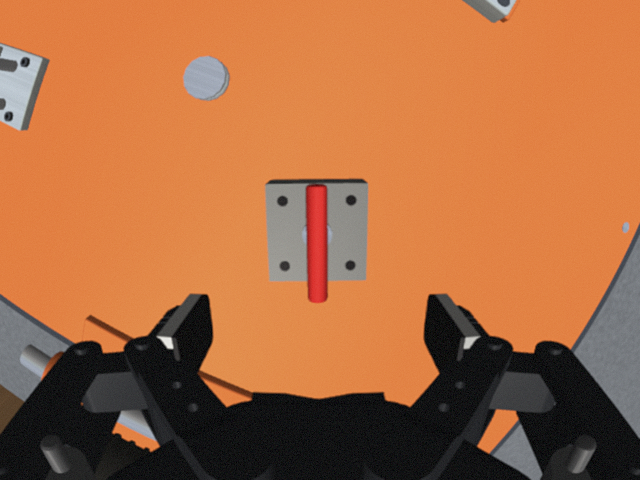

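The red bar lies at pixels (307–327, 185–303), centred between the fingers; the stand is well clear. I'll descend and grip.

Emit:
drive_tool(
  targets=[
    [-1,-1,-1,40,-0.4],
    [-1,-1,-1,80,-0.4],
    [-1,-1,-1,105,-0.4],
    [-1,-1,-1,113,-0.4],
    [-1,-1,-1,113,-0.4],
    [1,-1,-1,113,-0.4],
    [1,-1,-1,113,-0.4],
    [1,-1,-1,113,-0.4],
    [1,-1,-1,113,-0.4],
    [1,-1,-1,113,-0.4],
    [1,-1,-1,113,-0.4],
    [1,-1,-1,113,-0.4],
  ],
)

```text
clock: 2.4
position: [504.9, 344.8, 48.0]
ee_rot: [0.847, -0.532, 0.0, -0.0]
contact_force: [-1.1, -0.7, 4.6]
gripper_width: 12.2
grasp_force: 58.7
```

Emit:
drive_tool(
  targets=[
    [1,0,0,-8,0],
    [1,0,0,-20,0],
    [1,0,0,-50,0],
    [1,0,0,-90,0],
    [1,0,0,-130,0],
    [1,0,0,-150,0],
    [1,0,0,-150,0],
  ],
)

```text
clock: 3.1
position: [506.1, 345.9, 202.2]
ee_rot: [0.847, -0.532, 0.001, -0.004]
contact_force: [-0.4, -0.2, -1.4]
gripper_width: 12.3
grasp_force: 58.6
```

```bash
python3 - <<'E'
from h import *
np.set_printoptions(precision=1,suppress=True)
s=arm.read_state();im=arm.get_image('wrist');cv2.imwrite('pics/w2.png',im)
c=max(blobs(im,(0,180,40),(6,255,255),50),key=cv2.contourArea)
z=s['position'][2]+17
a,b=ends('wrist',c,z,s);d=b-a;print(cv2.boundingRect(c),(a+b)/2,np.linalg.norm(d),np.degrees(np.arctan2(d[1],d[0])),s['position'],s['contact_force'],s['gripper_width'])
rel([528-5,61+60,190],-96)
E
```

```text
(299, 214, 39, 186) [507.2 344.3 219.2] 79.8187898010141 -64.40219653763765 [506.1 345.9 202.2] [-0.4 -0.2 -1.4] 12.282963188455968
shift [209.7  81.    8.6] yaw -64.27 roll 31.733468196969483
```

Emit:
drive_tool(
  targets=[
    [1,35,14,0,6],
    [1,75,29,0,13],
    [1,115,44,0,20],
    [1,155,60,0,27],
    [1,190,73,0,31],
    [1,205,79,0,31.7],
    [1,210,81,0,31.7],
    [1,210,81,0,31.7],
    [1,210,81,0,31.7],
    [1,210,81,0,31.7],
  ],
)

```text
clock: 4.15
position: [522.9, 121.5, 197.0]
ee_rot: [-0.67, 0.742, 0.0, -0.0]
contact_force: [0.5, 0.5, -1.4]
gripper_width: 12.0
grasp_force: 58.6
```

```bash
python3 - <<'E'
from h import *
import json
s=arm.read_state();im=arm.get_image('wrist');cv2.imwrite('pics/w3.png',im)
json.dump({k:s[k].tolist() for k in('position','ee_rot')},open('w3.json','w'));print(s['position'],s['contact_force'])
E
```

```text
[522.87659461 121.46727576 197.04219105] [ 0.46688849  0.54551585 -1.38362433]
```

View pics/w3.png

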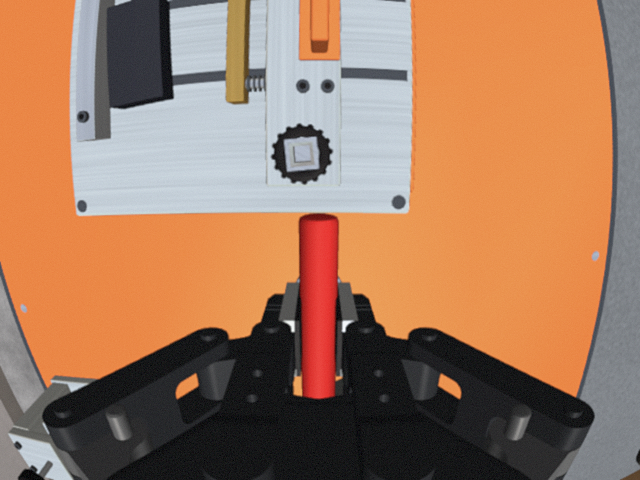

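The wrist view shows the knob at (302,153) with its silver square socket turned a few degrees. The tab is at (319,30), the brass bar at (237,50), and the key is held straight. Next I'll measure the socket.

```bash
python3 - <<'E'
from h import *
import json
np.set_printoptions(precision=1,suppress=True)
s={k:np.array(v) for k,v in json.load(open('w3.json')).items()}
im=cv2.imread('pics/w3.png');g=cv2.cvtColor(im,cv2.COLOR_BGR2GRAY)
m=(g>90).astype(np.uint8);roi=np.zeros_like(m);cv2.circle(roi,(302,153),24,1,-1);m&=roi
n,l,st,ct=cv2.connectedComponentsWithStats(m);print(st,ct)
i=[k for k in range(1,n) if l[153,302]==k or st[k,4]>300]
c=max(cv2.findContours((l==i[0]).astype(np.uint8),cv2.RETR_EXTERNAL,cv2.CHAIN_APPROX_NONE)[0],key=cv2.contourArea)
w=np.array([onz('wrist',*p,84.5,s)[:2] for p in c.reshape(-1,2)]).astype(np.float32)
r=cv2.minAreaRect(w);print('socket',r)
# knob dark
k=blobs(im[110:200,250:350],(0,0,0),(180,255,60),300);c=max(k,key=cv2.contourArea)+[250,110]
w=np.array([onz('wrist',*p,84.5,s)[:2] for p in c.reshape(-1,2)]).astype(np.float32);print('knob',cv2.minEnclosingCircle(w),cv2.minAreaRect(w))
# key bar
c=max(blobs(im,(0,180,40),(6,255,255),500),key=cv2.contourArea);a,b=ends('wrist',c,s['position'][2]+17,s);d=b-a
print('bar',(a+b)/2,np.linalg.norm(d),np.degrees(np.arctan2(d[1],d[0])))
# table corners
for p in((82,206),(399,202)):print(onz('wrist',*p,40,s))
rel([*r[0],150])
cv2.imwrite('pics/w3c.png',cv2.resize(im[113:193,262:342],(480,480),interpolation=cv2.INTER_CUBIC))
E
```

```text
[[     0      0    640    480 306086]
 [   284    136     36     36   1114]] [[319.6 239.8]
 [301.3 153.6]]
socket ((528.7806396484375, 62.29271697998047), (23.531169891357422, 23.125282287597656), 88.84541320800781)
knob ((528.7396240234375, 62.5828971862793), 20.449020385742188) ((528.7537841796875, 62.42304611206055), (39.78025436401367, 39.77556610107422), 54.34690475463867)
bar [523.4 119.5 214. ] 79.16932324457383 84.20472625204177
[743.9  80.5  40. ]
[454.9 111.   40. ]
shift [ 58.2 -11.9  47.1] yaw -95.85 roll None
```

View pics/w3c.png

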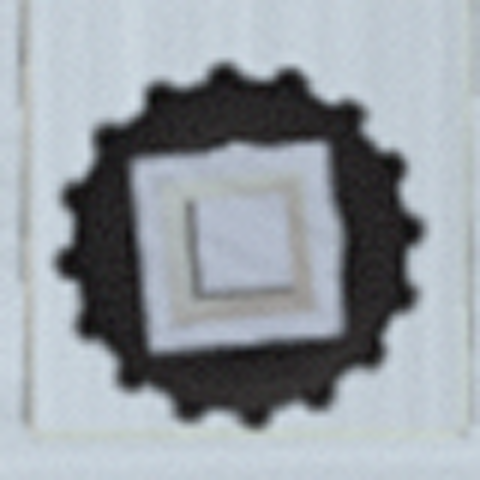

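The socket square's edges lie about 5° CCW of the tool, so its yaw is about −91°. Its centre is near (528.8, 62.4).

Emit:
drive_tool(
  targets=[
    [1,20,-4,10,-3],
    [1,45,-9,25,-4.8],
    [1,57,-11.5,40,-4.8],
    [1,57,-11.5,47,-4.8],
    [1,57,-11.5,47,-4.8],
    [1,57,-11.5,47,-4.8],
  ],
)

```text
clock: 4.8
position: [528.9, 63.3, 150.8]
ee_rot: [-0.7, 0.714, -0.0, 0.0]
contact_force: [1.0, 0.3, -0.4]
gripper_width: 11.8
grasp_force: 58.6
```

```bash
python3 - <<'E'
from h import *
np.set_printoptions(precision=1,suppress=True)
s=arm.read_state();im=arm.get_image('scene');cv2.imwrite('pics/s4.png',im);w=arm.get_image('wrist');cv2.imwrite('pics/w4.png',w)
print(s['position'])
c=max([c for c in blobs(im,(0,180,40),(6,255,255),20) if cv2.boundingRect(c)[0]>300],key=cv2.contourArea,default=None)
if c is not None:
    a,b=ends('scene',c,s['position'][2]+17);d=b-a;print('scene bar',cv2.boundingRect(c),(a+b)/2,np.linalg.norm(d),np.degrees(np.arctan2(d[1],d[0])))
c=max(blobs(w,(0,180,40),(6,255,255),500),key=cv2.contourArea);a,b=ends('wrist',c,s['position'][2]+17,s);d=b-a
print('bar',(a+b)/2,np.linalg.norm(d),np.degrees(np.arctan2(d[1],d[0])))
A=cv2.resize(im[150:290,290:430],(560,560),interpolation=cv2.INTER_CUBIC);cv2.imwrite('pics/s4c.png',A)
E
```

```text
[528.9  63.3 150.8]
scene bar (375, 209, 16, 14) [529.3  86.4 167.8] 35.93396040261398 80.36601475545245
bar [529.4  61.4 167.8] 79.15993829275921 -91.121299210255
```

View pics/s4c.png

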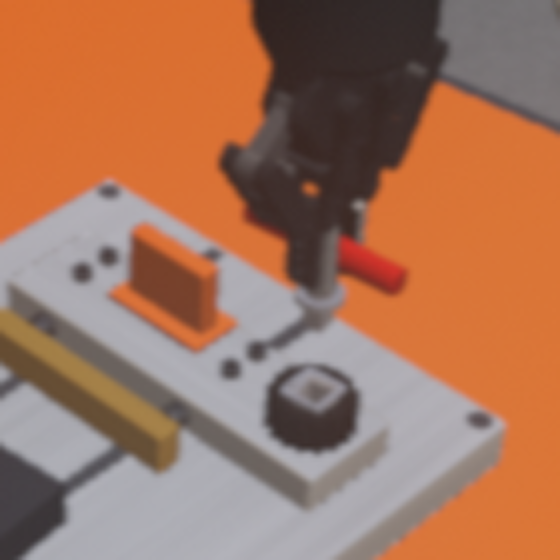

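The scene crop shows the key's flange at (320,298) above the knob socket at (317,388), with the bar's right end at (405,284).

```bash
python3 - <<'E'
from h import *
np.set_printoptions(precision=1,suppress=True)
f=lambda u,v,z:print(u,v,onz('scene',290+u/4-.4,150+v/4-.4,z))
f(320,297,139);f(317,388,84.5);f(405,283,167.8)
E
```

```text
320 297 [530.6  63.3 139. ]
317 388 [528.4  64.3  84.5]
405 283 [529.7 104.2 167.8]
```

Emit:
drive_tool(
  targets=[
    [1,-0.8,0.8,15,0],
    [1,-0.8,0.8,28,0],
    [1,-0.8,0.8,36,0],
    [1,-0.8,0.8,40,0],
    [1,-0.8,0.8,43,0],
    [1,-0.8,0.8,43,0],
  ],
)

```text
clock: 5.5
position: [527.9, 63.4, 107.4]
ee_rot: [-0.7, 0.714, -0.0, 0.0]
contact_force: [-0.9, 0.0, -1.1]
gripper_width: 12.4
grasp_force: 58.5
```

Already about 6 mm below the mouth without force. I'll go on.

Emit:
drive_tool(
  targets=[
    [1,0,0,3,0],
    [1,0,0,6,0],
    [1,0,0,8,0],
    [1,0,0,9.5,0],
    [1,0,0,9.5,0],
  ],
)

```text
clock: 6.0
position: [527.8, 63.2, 97.7]
ee_rot: [-0.7, 0.714, -0.0, 0.0]
contact_force: [0.6, -0.7, -1.5]
gripper_width: 12.2
grasp_force: 58.5
```

Emit:
drive_tool(
  targets=[
    [1,0,0,1,0],
    [1,0,0,2,0],
    [1,0,0,3,0],
    [1,0,0,3,0],
  ],
)

```text
clock: 6.4
position: [528.9, 63.2, 97.3]
ee_rot: [-0.7, 0.714, -0.001, 0.001]
contact_force: [-1.6, -1.2, 10.6]
gripper_width: 12.0
grasp_force: 60.0
```

Contact is at 97.3 mm against 97.5 mm expected, so the key is home. I'll release and rise.

Emit:
drive_tool(
  targets=[
    [1,0,0,-2.5,0],
    [-1,0,0,-2.5,0],
    [-1,0,0,-2.5,0],
    [-1,0,0,-2.5,0],
    [-1,0,0,-2.5,0],
    [-1,0,0,-2.5,0],
    [-1,0,0,-2.5,0],
    [-1,0,0,-20,0],
    [-1,0,0,-50,0],
    [-1,0,0,-90,0],
    [-1,0,0,-90,0],
    [-1,0,0,-90,0],
  ],
)

```text
clock: 7.6
position: [527.9, 63.5, 185.8]
ee_rot: [-0.7, 0.714, -0.0, 0.001]
contact_force: [-1.2, -0.5, -0.4]
gripper_width: 85.6
grasp_force: 0.0
```

```bash
python3 - <<'E'
from h import *
np.set_printoptions(precision=1,suppress=True)
s=arm.read_state();w=arm.get_image('wrist');cv2.imwrite('pics/w5.png',w)
print(s['position'])
c=max(blobs(w,(0,180,40),(6,255,255),500),key=cv2.contourArea);a,b=ends('wrist',c,114.5,s);d=b-a
print('bar',cv2.boundingRect(c),(a+b)/2,np.linalg.norm(d),np.degrees(np.arctan2(d[1],d[0])))
for c in blobs(w,(7,150,40),(16,255,255),200):
  if cv2.contourArea(c)<20000: print('orange',cv2.boundingRect(c),cv2.contourArea(c))
# expected tab top centre: 100 mm right of knob
print('fwd z ref');rel([528.8,62.4,190],-96)
E
```

```text
[527.9  63.5 185.8]
bar (305, 186, 25, 129) [529.4  63.8 114.5] 81.56525096900612 88.87034860639349
orange (477, 410, 65, 70) 2393.0
orange (94, 409, 66, 71) 2202.0
orange (322, 50, 48, 88) 3319.5
fwd z ref
shift [ 0.8 -1.7 -5.5] yaw -91.18 roll 4.823965073387356
```

View pics/w5.png

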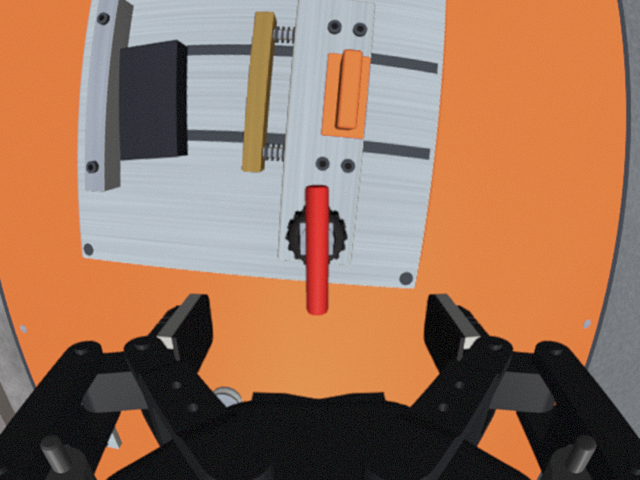

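The key stands upright in the knob, with its bar at (317,250). The tab's top is at (350,90), the brass bar at (258,90) and the brick at (153,100).

```bash
python3 - <<'E'
from h import *
np.set_printoptions(precision=1,suppress=True)
s=arm.read_state();w=cv2.imread('pics/w5.png')
def P(u,v,z):return onz('wrist',u,v,z,s)
print('corners',P(88,249,40),P(405,279,40))
print('tab top ends',P(352,50,102),P(347,129,102), 'mid',P(350,90,102))
# tab top via brightness
roi=w[40:145,315:375];hsv=cv2.cvtColor(roi,cv2.COLOR_BGR2HSV);print(hsv[50,::3].tolist())
# brass bar, front (left) top edge z=64? bar 24 high
c=max(blobs(w,(15,120,40),(28,255,255),300),key=cv2.contourArea);print('brass',cv2.boundingRect(c));r=cv2.minAreaRect(c);print(r)
print('brass top-left edge',P(257,13,64+4),P(243,170,64+4))
print('brick right top edge',P(181,41,65),P(179,155,65)); print('fence base end',P(118,189,40),P(88,190,68),P(108,190,68))
E
```

```text
corners [742.   79.2  40. ] [455.3 110.8  40. ]
tab top ends [504.7 -59.6 102. ] [508.8 -10.4 102. ] mid [506.5 -34.3 102. ]
[[101, 24, 203], [99, 25, 193], [102, 23, 201], [178, 24, 182], [12, 173, 227], [12, 174, 223], [12, 170, 226], [12, 174, 227], [11, 199, 82], [11, 178, 215], [12, 174, 224], [12, 175, 225], [12, 175, 225], [12, 170, 226], [12, 179, 222], [12, 179, 209], [12, 176, 222], [12, 173, 226], [101, 29, 194], [102, 22, 197]]
brass (243, 12, 33, 160)
((258.46783447265625, 91.3262939453125), (21.920080184936523, 159.35914611816406), 4.885202407836914)
brass top-left edge [567.1 -98.8  68. ] [579.6  15.1  68. ]
brick right top edge [624.8 -84.7  65. ] [628.4   1.4  65. ]
fence base end [698.9  25.9  40. ] [711.9  21.8  68. ] [691.8  23.2  68. ]
```

Emit:
drive_tool(
  targets=[
    [-1,30,6,0,3],
    [-1,70,13,0,4.9],
    [-1,99,19,10,4.9],
    [-1,99,19,50,4.9],
    [-1,99,19,90,4.9],
    [-1,99,19,110,4.9],
    [-1,99,19,115,4.9],
    [-1,99,19,115,4.9],
  ],
)

```text
clock: 8.45
position: [505.9, -35.6, 68.6]
ee_rot: [-0.669, 0.743, 0.001, -0.001]
contact_force: [0.1, -0.7, 0.2]
gripper_width: 85.4
grasp_force: 0.0
```

Emit:
drive_tool(
  targets=[
    [1,0,0,0,0],
    [1,0,0,0,0],
    [1,0,0,0,0],
    [1,0,0,0,0],
    [1,0,0,0,0],
    [1,0,0,0,0],
    [1,0,0,0,0],
    [1,0,0,0,0],
  ],
)

```text
clock: 9.25
position: [507.0, -35.3, 70.4]
ee_rot: [-0.669, 0.743, -0.0, 0.0]
contact_force: [-1.3, 1.2, 5.1]
gripper_width: 11.0
grasp_force: 59.8
```

```bash
python3 - <<'E'
from h import *
np.set_printoptions(precision=2,suppress=True)
s=arm.read_state();w=arm.get_image('wrist');cv2.imwrite('pics/w6.png',w)
print(s['position'],s['contact_force'],s['wrist_torque']);rel([507,-35,70],-96.1)
E
```

```text
[507.02 -35.31  70.41] [-1.34  1.23  5.08] [0.11 0.34 0.02]
shift [-0.3  0.1  0.4] yaw -96.04 roll 0.06247256095535647
```

View pics/w6.png

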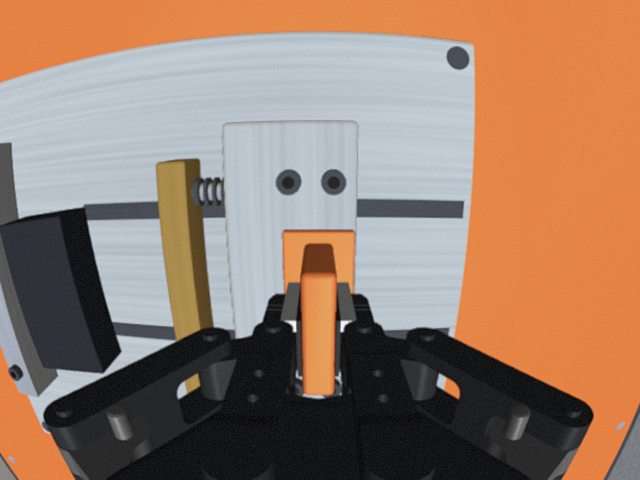

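The tab is held squarely between the pads at (318,300). The brick is at (60,290), still clear of the brass bar. I'll push.

Emit:
drive_tool(
  targets=[
    [1,0,-2,-0.7,0],
    [1,0,-6,-0.7,0],
    [1,0,-11,-0.7,0],
    [1,0,-16,-0.7,0],
    [1,0,-21,-0.7,0],
    [1,0,-26,-0.7,0],
    [1,0,-30,-0.7,0],
    [1,0,-34,-0.7,0],
    [1,0,-38,-0.7,0],
    [1,0,-41,-0.7,0],
    [1,0,-43,-0.7,0],
    [1,0,-43,-0.7,0],
  ],
)

```text
clock: 10.5
position: [550.1, -39.9, 70.5]
ee_rot: [-0.669, 0.743, -0.0, 0.0]
contact_force: [-0.6, 3.3, 1.1]
gripper_width: 11.0
grasp_force: 59.2
```

Emit:
drive_tool(
  targets=[
    [1,0,-1.5,0,0],
    [1,0,-3,0,0],
    [1,0,-4.5,0,0],
    [1,0,-6,0,0],
    [1,0,-7.5,0,0],
    [1,0,-9,0,0],
    [1,0,-10,0,0],
    [1,0,-10,0,0],
  ],
)

```text
clock: 11.3
position: [559.4, -40.9, 70.4]
ee_rot: [-0.669, 0.743, 0.0, -0.0]
contact_force: [-2.2, 4.1, 2.6]
gripper_width: 11.3
grasp_force: 59.3
```

```bash
python3 - <<'E'
from h import *
np.set_printoptions(precision=1,suppress=True)
s=arm.read_state();w=arm.get_image('wrist');cv2.imwrite('pics/w7.png',w)
print(s['position'],s['contact_force'])
hsv=cv2.cvtColor(w,cv2.COLOR_BGR2HSV)
for v in (210,240,270,300,320):
    row=w[v];g=row.max(1);print(v,''.join('B' if (14<h<30 and sa>90) else 'k' if va<75 else '.' if va>140 else '-' for h,sa,va in hsv[v,0:230:2]))
E
```

```text
[559.4 -40.9  70.4] [-2.2  4.1  2.6]
210 .........................---------------...........---kkkkkkkkkkkkkkkkkkkkkkkkkkBBBBBBBBBBBBBBBBBBBBBB-----------..
240 ...........................-------kkkkkkkkkkkkkkkkkkkkkkkkkkkkkkkkkkkkkkkkkkkkkkkBBBBBBBBBBBBBBBBBBBBBB............
270 ..............................-------kkkkkkkkkkkkkkkkkkkkkkkkkkkkkkkkkkkkkkkkkkkkkkBBBBBBBBBBBBBBBBBBBBB...........
300 .................................--------kkkkkkkkkkkkkkkkkkkkkkkkkkkkkkkkkkkkkkkkkkkkBBBBBBBBBBBBBBBBBBBBB.........
320 ....................................--------kkkkkkkkkkkkkkkkkkkkkkkkkkkkkkkkkkkkkkkkkkkBBBBBBBBBBBBBBBBBBBB........
```

```bash
python3 - <<'E'
from h import *
s=arm.read_state();ax=np.array([np.cos(np.radians(6.08)),-np.sin(np.radians(6.08)),0])
tab=s['position']@ax
for v,f,b,B in((240,54,68,162),(270,60,74,166),(300,66,82,168),(320,72,88,172)):
    print(v,[round(float(onz('wrist',u,v,z,s)@ax-tab),1) for u,z in((f,68),(b,65),(B,65))])
E
```

```text
240 [130.2, 123.2, 69.3]
270 [129.8, 122.6, 69.0]
300 [130.2, 121.4, 70.2]
320 [129.5, 120.5, 69.8]
```

Emit:
drive_tool(
  targets=[
    [1,-0.2,-1,0,0],
    [1,-0.4,-2,0,0],
    [1,-0.4,-3,0,0],
    [1,-0.4,-4,0,0],
    [1,-0.4,-5,0,0],
    [1,-0.4,-6,0,0],
    [1,-0.4,-7,0,0],
    [1,-0.4,-7,0,0],
    [1,-0.4,-7,0,0],
  ],
)

```text
clock: 12.25
position: [566.3, -41.6, 70.5]
ee_rot: [-0.669, 0.743, -0.0, -0.0]
contact_force: [-3.9, 0.4, 2.5]
gripper_width: 11.4
grasp_force: 59.3
```

Emit:
drive_tool(
  targets=[
    [1,0,-1,0,0],
    [1,0,-2,0,0],
    [1,0,-2,0,0],
    [1,0,-2,0,0],
  ],
)

```text
clock: 12.65
position: [568.3, -41.8, 70.5]
ee_rot: [-0.669, 0.743, -0.0, -0.0]
contact_force: [-3.2, -0.9, 2.4]
gripper_width: 11.4
grasp_force: 59.3
```

Emit:
drive_tool(
  targets=[
    [1,0,-1,0,0],
    [1,0,-2,0,0],
    [1,0,-2,0,0],
    [1,0,-2,0,0],
  ],
)

```text
clock: 13.05
position: [570.3, -42.0, 70.5]
ee_rot: [-0.669, 0.743, -0.0, -0.0]
contact_force: [-3.4, -2.9, 0.9]
gripper_width: 11.0
grasp_force: 59.3
```

```bash
cat > m.py <<'E'
from h import *
s=arm.read_state();w=arm.get_image('wrist');hsv=cv2.cvtColor(w,cv2.COLOR_BGR2HSV)
ax=np.array([np.cos(np.radians(6.08)),-np.sin(np.radians(6.08)),0]);tab=s['position']@ax
print(s['position'].round(1),s['contact_force'].round(1),'push',round(float(-s['contact_force']@ax),1),'s',tab.round(1))
for v in (210,240,270,300,320):
    print(v,''.join('B' if (14<h<30 and sa>90) else 'k' if va<75 else '.' if va>140 else '-' for h,sa,va in hsv[v,0:240:2]))
    B=[u for u in range(0,240) if 14<hsv[v,u,0]<30 and hsv[v,u,1]>90]
    J=[u for u in range(B[-1],300) if hsv[v,u,2]>150][:1]
    print('  bar face from tab',round(float(onz('wrist',B[0],v,65,s)@ax-tab),1),'bar rear',round(float(onz('wrist',B[-1],v,65,s)@ax-tab),1))
E
python3 m.py
```

```text
[570.3 -42.   70.5] [-3.4 -2.9  0.9] push 3.0 s 571.6
210 .................................-----------kkkkkkkkkkkkkkkkkkkkkkkkkkkkkkkkkkkkBBBBBBBBBBBBBBBBBBBBBB-----------.......
  bar face from tab 69.3 bar rear 48.8
240 ...................................--kkkkkkkkkkkkkkkkkkkkkkkkkkkkkkkkkkkkkkkkkkkkBBBBBBBBBBBBBBBBBBBBBB.................
  bar face from tab 69.3 bar rear 49.3
270 ......................................--kkkkkkkkkkkkkkkkkkkkkkkkkkkkkkkkkkkkkkkkkkkBBBBBBBBBBBBBBBBBBBBB-...............
  bar face from tab 69.0 bar rear 49.2
300 .........................................--kkkkkkkkkkkkkkkkkkkkkkkkkkkkkkkkkkkkkkkkkkBBBBBBBBBBBBBBBBBBBBB..............
  bar face from tab 69.2 bar rear 49.3
320 ...........................................--kkkkkkkkkkkkkkkkkkkkkkkkkkkkkkkkkkkkkkkkkkBBBBBBBBBBBBBBBBBBBB.............
  bar face from tab 69.3 bar rear 49.5
```

Emit:
drive_tool(
  targets=[
    [1,0.2,-0.5,0,0],
    [1,0.2,-1,0,0],
    [1,0.2,-1,0,0],
    [1,0.2,-1,0,0],
  ],
)

```text
clock: 13.5
position: [571.0, -42.0, 70.4]
ee_rot: [-0.669, 0.743, 0.0, -0.0]
contact_force: [-4.6, -1.2, 3.3]
gripper_width: 11.2
grasp_force: 59.4
```

Emit:
drive_tool(
  targets=[
    [1,0,-0.5,0,0],
    [1,0,-1,0,0],
    [1,0,-1,0,0],
    [1,0,-1,0,0],
  ],
)

```text
clock: 13.9
position: [571.8, -42.1, 70.4]
ee_rot: [-0.669, 0.743, 0.0, -0.0]
contact_force: [-4.6, -0.6, 3.3]
gripper_width: 11.1
grasp_force: 59.5
```

Emit:
drive_tool(
  targets=[
    [1,0,-0.5,0,0],
    [1,0,-1,0,0],
    [1,0,-1,0,0],
    [1,0,-1,0,0],
  ],
)

```text
clock: 14.3
position: [572.4, -42.2, 70.4]
ee_rot: [-0.669, 0.744, 0.001, -0.001]
contact_force: [-6.4, -0.6, 5.4]
gripper_width: 11.4
grasp_force: 59.6
```

```bash
python3 m.py
```

```text
[572.4 -42.2  70.4] [-6.4 -0.6  5.4] push 6.3 s 573.7
210 ...................................----------kkkkkkkkkkkkkkkkkkkkkkkkkkkkkkkkkkkkkBBBBBBBBBBBBBBBBBBBBBB---------.......
  bar face from tab 67.3 bar rear 47.0
240 .....................................--kkkkkkkkkkkkkkkkkkkkkkkkkkkkkkkkkkkkkkkkkkkkBBBBBBBBBBBBBBBBBBBBBB...............
  bar face from tab 67.2 bar rear 47.5
270 .......................................--kkkkkkkkkkkkkkkkkkkkkkkkkkkkkkkkkkkkkkkkkkkkBBBBBBBBBBBBBBBBBBBBB..............
  bar face from tab 67.0 bar rear 47.8
300 ..........................................--kkkkkkkkkkkkkkkkkkkkkkkkkkkkkkkkkkkkkkkkkkkBBBBBBBBBBBBBBBBBBBBB............
  bar face from tab 67.0 bar rear 47.3
320 .............................................--kkkkkkkkkkkkkkkkkkkkkkkkkkkkkkkkkkkkkkkkkkBBBBBBBBBBBBBBBBBBBB...........
  bar face from tab 67.1 bar rear 47.5
```

Springs are compressed about 2.2 mm by both force and vision. I'll continue to 6 mm.

Emit:
drive_tool(
  targets=[
    [1,0,-0.5,0,0],
    [1,0,-1,0,0],
    [1,0,-1.5,0,0],
    [1,0,-2,0,0],
    [1,0,-2,0,0],
    [1,0,-2,0,0],
  ],
)

```text
clock: 14.95
position: [573.7, -42.4, 70.5]
ee_rot: [-0.669, 0.744, 0.001, -0.001]
contact_force: [-7.4, 0.7, 6.0]
gripper_width: 11.1
grasp_force: 59.8
```

Emit:
drive_tool(
  targets=[
    [1,0,-0.5,0,0],
    [1,0,-1,0,0],
    [1,0,-1.5,0,0],
    [1,0,-1.5,0,0],
    [1,0,-1.5,0,0],
  ],
)

```text
clock: 15.45
position: [574.7, -42.4, 70.5]
ee_rot: [-0.669, 0.744, 0.001, -0.001]
contact_force: [-10.5, 1.1, 6.7]
gripper_width: 11.0
grasp_force: 59.9
```

```bash
python3 m.py
```

```text
[574.7 -42.4  70.5] [-10.5   1.1   6.7] push 10.5 s 575.9
210 ....................................-----------kkkkkkkkkkkkkkkkkkkkkkkkkkkkkkkkkkkkkBBBBBBBBBBBBBBBBBBBBBB-------.......
  bar face from tab 64.8 bar rear 45.2
240 ......................................--kkkkkkkkkkkkkkkkkkkkkkkkkkkkkkkkkkkkkkkkkkkkkkBBBBBBBBBBBBBBBBBBBBB.............
  bar face from tab 64.7 bar rear 45.6
270 .........................................--kkkkkkkkkkkkkkkkkkkkkkkkkkkkkkkkkkkkkkkkkkkkBBBBBBBBBBBBBBBBBBBBB-...........
  bar face from tab 64.9 bar rear 45.4
300 ............................................--kkkkkkkkkkkkkkkkkkkkkkkkkkkkkkkkkkkkkkkkkkkBBBBBBBBBBBBBBBBBBBBB..........
  bar face from tab 64.9 bar rear 45.4
320 ..............................................--kkkkkkkkkkkkkkkkkkkkkkkkkkkkkkkkkkkkkkkkkkkBBBBBBBBBBBBBBBBBBBB.........
  bar face from tab 64.9 bar rear 45.5
```

Emit:
drive_tool(
  targets=[
    [1,0,-0.5,0,0],
    [1,0,-1,0,0],
    [1,0,-1.3,0,0],
    [1,0,-1.3,0,0],
    [1,0,-1.3,0,0],
    [1,0,-1.3,0,0],
    [1,0,-1.3,0,0],
  ],
)

```text
clock: 16.2
position: [575.5, -42.6, 70.5]
ee_rot: [-0.669, 0.744, 0.002, -0.002]
contact_force: [-10.6, 0.9, 7.1]
gripper_width: 11.3
grasp_force: 60.1
```

```bash
python3 m.py; python3 - <<'E'
from h import *
np.set_printoptions(precision=1,suppress=True)
im=arm.get_image('scene');cv2.imwrite('pics/s9.png',im)
f=[];
for i in range(6):
    arm.get_image('scene');f.append(arm.read_state()['contact_force'])
print(np.array(f))
for c in blobs(im,(0,180,40),(6,255,255),20):
    if cv2.boundingRect(c)[0]>250:
        a,b=ends('scene',c,114.5);d=b-a;print(cv2.boundingRect(c),a,b,np.linalg.norm(d))
E
```

```text
[575.5 -42.6  70.5] [-10.6   0.9   7.1] push 10.6 s 576.8
210 .....................................-----------kkkkkkkkkkkkkkkkkkkkkkkkkkkkkkkkkkkkkBBBBBBBBBBBBBBBBBBBBBB------.......
  bar face from tab 63.8 bar rear 44.7
240 .......................................--kkkkkkkkkkkkkkkkkkkkkkkkkkkkkkkkkkkkkkkkkkkkkBBBBBBBBBBBBBBBBBBBBBB............
  bar face from tab 64.2 bar rear 44.7
270 .........................................--kkkkkkkkkkkkkkkkkkkkkkkkkkkkkkkkkkkkkkkkkkkkkBBBBBBBBBBBBBBBBBBBBB...........
  bar face from tab 63.9 bar rear 44.9
300 .............................................-kkkkkkkkkkkkkkkkkkkkkkkkkkkkkkkkkkkkkkkkkkkkBBBBBBBBBBBBBBBBBBBB-.........
  bar face from tab 63.9 bar rear 44.9
320 ...............................................--kkkkkkkkkkkkkkkkkkkkkkkkkkkkkkkkkkkkkkkkkkkBBBBBBBBBBBBBBBBBBB-........
  bar face from tab 63.9 bar rear 45.0
[[-10.6   0.2   7.1]
 [-11.6  -0.2   7.3]
 [-10.1   2.9   6.8]
 [-10.5   0.1   7.1]
 [-11.    0.1   6.9]
 [-11.4   2.    6.6]]
(325, 241, 36, 23) [595.7  15.9 114.5] [597.4  92.  114.5] 76.07088347211393
```

Emit:
drive_tool(
  targets=[
    [1,0,-0.4,0,0],
    [1,0,-0.7,0,0],
    [1,0,-0.7,0,0],
    [1,0,-0.7,0,0],
    [1,0,-0.7,0,0],
    [1,0,-0.7,0,0],
    [1,0,-0.7,0,0],
  ],
)

```text
clock: 17.3
position: [575.9, -42.6, 70.5]
ee_rot: [-0.669, 0.744, 0.002, -0.002]
contact_force: [-11.8, 0.7, 8.0]
gripper_width: 11.2
grasp_force: 60.1
```

```bash
python3 m.py|grep -v '\.\.\.'; python3 -c "
from h import *
for i in range(5): arm.get_image('scene');print(arm.read_state()['contact_force'].round(1))"
```

```text
[575.9 -42.6  70.5] [-11.8   0.7   8. ] push 11.8 s 577.2
  bar face from tab 63.8 bar rear 44.3
  bar face from tab 63.7 bar rear 44.7
  bar face from tab 63.9 bar rear 44.5
  bar face from tab 63.9 bar rear 44.4
  bar face from tab 63.3 bar rear 44.5
[-11.1   1.    8.4]
[-11.6   1.8   7.3]
[-11.9   1.1   8.5]
[-11.6   1.3   8.5]
[-12.1   2.    8.3]
```

The push is steady at about 11.7 N (9 N spring plus 2.5 N friction), and compression is about 5.5–6 mm. I'm handing in while holding.

```bash
python3 -c "
from bench import arm
print(arm.job_done())"
```

```text
the job is handed in; nothing more can be done
None
```

I handed the job in with the T-key fully home in the lock knob and the brick flush against the fence. The arm is still holding the jaw at about 11.7 N, with the springs compressed about 5.5–6 mm, roughly half.

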